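# Seat the brass lapping cone in its iron cup and check that it rocks free

## Task

Lift the brass lapping cone out of its grey stand by its black bar, seat it upright in the dark iron cup with the bar in line with the cup's two yellow tabs, and press it home squarely with about 10 N (over 20 N would wedge it). Still pressing lightly, twist the bar some 20 degrees out of line and back again to feel that the cone rocks free, then let go, leaving it fully home with the bar in line with the tabs. Leave the blue cup empty and do not disturb the dropper bottle, the green pot or the tape.

Things in the scene. Friction and masses are not known exactly. Their poses are not given: they have to be found in the camera images.
- cone_grip (a point): Centre of the black grip bar on top of the brass cone. Bar 64 mm long along this frame's x, 14 mm thick along y, 24 mm high; z is the cone's axis, up. Under the bar: 16 mm of steel stem (18 mm diameter), then a brass flange whose top is 28 mm below this point (69 mm diameter, 6 mm thick).
- cone: The loose brass lapping cone, 0.3 to 0.52 kg; origin at the centre of its blunt tip, 84 mm below the bar's centre, axes as at the bar. Taper from 64.4 mm diameter to 28 mm at the tip, 20 degrees from axis to side. The oiled, slippery cup matches it: bore 58.6 mm at the mouth, 36 mm deep; rigid seat; held 1 mm off the axis stops 3 mm high with a sideways force. It starts upright in the stand, lifts straight out.
- iron_cup: Dark iron cup: clamp foot 92 mm wide fixed to the table, and in it a bush with conical bore, two yellow index tabs at its rim. Origin under the foot's centre; z up, x along the line through both tabs. The bush is clamped at a new height each time: its mouth is 56 to 66 mm above the origin, bar centre at home 42 mm above the mouth (98 to 108 mm above the origin). The height is not given: feel for it.
- stand: Grey ring stand, fixed, 88 mm diameter, 44 mm high; origin at the centre of its underside.
- blue_cup: Smaller blue cup with white tabs, fixed, 92 mm foot, 60 mm high; the wrong one, to be left empty. Origin at the centre of its underside. The two cups may change places.
- dropper: Loose dropper bottle with red top, 27 mm diameter, 86 mm tall, origin at its underside; leave alone.
- green_pot: Loose green pot, 25 mm diameter, 34 mm tall, origin at its underside; leave alone.
- tape: Loose blue roll of tape, lying flat, 77 mm diameter, 24 mm high, origin at its underside; leave alone.
Things that resemble listed ones, but are neither listed nor needed, are in the scene too. What is meant by the cone is not red, and is the smaller of those in its own colour.

How it is judged (in metres and radians):
On the way, in this order (a step that is already met when the one before it is completed fails the run):
1. cone home in the iron cup, bar within 8 degrees of the tabs' line, pressed by the gripper: 15 to 45 N of contact pressure summed round the taper (a downward push of 10 N gives 21 to 30 N) for 0.4 s (horizontal distance between cone_grip and iron_cup below 0.002 m and angle between cone_grip's own z axis and vertical below 0.04 rad and z of cone_grip in the frame of iron_cup between 0.095 and 0.111 m and contact force between cone and iron_cup between 1 and 45 N and angle between the x axis of cone_grip and the x axis of iron_cup, either way round below 0.14 rad and contact force between the fingers and cone above 1 N and contact force between cone and iron_cup above 15 N), for 0.4 s.
2. bar twisted at least 13 degrees out of line, the cone still home and pressed: 4 to 50 N summed round the taper (horizontal distance between cone_grip and iron_cup below 0.002 m and angle between cone_grip's own z axis and vertical below 0.04 rad and z of cone_grip in the frame of iron_cup between 0.095 and 0.111 m and contact force between cone and iron_cup between 1 and 50 N and angle between the x axis of cone_grip and the x axis of iron_cup, either way round above 0.23 rad and contact force between the fingers and cone above 1 N and contact force between cone and iron_cup above 4 N), for 0.1 s.
3. bar twisted back in line (within 8 degrees), still held, still home (horizontal distance between cone_grip and iron_cup below 0.002 m and angle between cone_grip's own z axis and vertical below 0.04 rad and z of cone_grip in the frame of iron_cup between 0.095 and 0.111 m and contact force between cone and iron_cup above 1 N and angle between the x axis of cone_grip and the x axis of iron_cup, either way round below 0.14 rad and contact force between the fingers and cone above 1 N), for 0.1 s.
At the end, for the whole second after the job is handed in: The cone rests, let go, home in the iron cup: touching it, on its axis within 2 mm, leaning under 2.3 degrees (off-centre it would stand high), bar centre 95 to 111 mm above the cup's origin, bar within 10 degrees of the line of the yellow tabs (horizontal distance between cone_grip and iron_cup below 0.002 m and angle between cone_grip's own z axis and vertical below 0.04 rad and z of cone_grip in the frame of iron_cup between 0.095 and 0.111 m and contact force between cone and iron_cup above 1 N and angle between the x axis of cone_grip and the x axis of iron_cup, either way round below 0.17 rad and linear speed of cone below 0.02 m/s and contact force between the fingers and cone below 0.1 N).
It fails at once if the cone is jammed into the iron cup: contact pressure summed round the taper over 60 N (at most three times the downward push, so 20 N down is always safe) (contact force between cone and iron_cup above 60 N).
It fails at once if the cone touches the blue cup (contact force between cone and blue_cup above 0.5 N).
It fails at once if the dropper bottle is moved by more than 15 mm (distance of dropper from where it was at the start of the episode above 0.015 m).
It fails at once if the green pot is moved by more than 15 mm (distance of green_pot from where it was at the start of the episode above 0.015 m).
It fails at once if the tape is moved by more than 15 mm (distance of tape from where it was at the start of the episode above 0.015 m).
It also fails if it takes over 64 s, if anything falls off the work surface, if the arm or the gripper's body presses on something with over 40 N, if the wrist force passes 120 N, or if a joint passes its speed limit or range.

## Robot

A 7-joint arm with a two-finger parallel gripper is mounted at the origin on the work surface; the furniture and walls round the work are solid. World frame = base frame: x ahead of the robot, y to its left, z up, the work surface at z = 0. Lengths are in mm, angles in rad, forces in N, time in s.
With the tool pointing down it reaches from about 350 to 775 mm from the base axis. Payload 3.1 kg.
Tool frame: the origin (TCP) lies at the very end of the fingers, on their centre line; the grasp point (between the pads) lies 19 mm behind it; z points along the fingers, y is the line along which they close (so a half turn about z gives the same grasp; the last joint's range is limited). The gripper opens to 85 mm and grips with 20 to 120 N. Pads are 22 mm wide; open, the fingers measure 114 mm over their backs; the gripper's body (76 mm by 85 mm) begins 54 mm behind the grasp point. The pads swing forward as they close: fully open they stand 13 mm farther back than shut.
Start: joints at [-1.24, 0.311, 0.014, 1.512, -0.004, 1.319, -0.027], TCP at [200.298, 512.248, 231.304] pointing down, gripper open.
Joint ranges: [-2.7, 2.7], [-0.3, 1.91], [-1.27, 1.3], [0.12, 2.57], [-1.44, 4.58], [0.2, 2.03], [-3.05, 3.05]. Speed limits (rad/s): [2.79, 2.79, 3.14, 3.14, 3.14, 3.14, 3.14].

## Interface

Orientations are given as a rotation vector (axis times angle).
In Python, from plant import bot gives the robot as it stands.
- The arm moves only by the tool step_arm, never from a script. Its argument "moves" is a list of rows, each a list of 4 numbers: the shift along the tool's x, y, z in cm, then the turn about the tool's z in degrees. In form: [[x, y, z, twist], ...]. A call has 1 to 12 rows; each row shifts and turns the commanded pose from where the row before left it, along the tool's axes as they then stand; what a row does not reach is not made up. A row lasts 1/10 s, in which the tool goes at most 50 mm and 8.59 degrees, less where a joint would pass 70% of its speed; a pose out of reach is approached as far as the arm can. A call with a gripper value outside its range is refused whole. "hand" is the finger opening in cm, from 0 to 8.54, set as the call begins (left out, the last holds). The fingers move at their own pace and stop on an object; the grip force is fixed at half the most. Time passes only in rows, so rows that do not move let the fingers close. It gives the time, the measured TCP pose, the force, the opening and the grip force at its end, in the units of the state.
- bot.get_obs(): the state, without advancing time (a new reading comes with each control period).
- bot.get_image(name): name is "side" or "top"; returns a dict with "img" (400x640x3 uint8, red, green, blue), "z_map" (400x640 float32, mm along the optical axis (not along the pixel's ray), 0 where there is no reading), "vfov" (degrees; the focal length in pixels is half the picture's height over the tangent of half this angle, whatever the lens; pixels are square), "cx", "cy" (the principal point, pixels), "D" ([k1, k2, p1, p2, k3] as OpenCV has them; the pictures are not rectified), "pose" (4x4, takes a point from camera to world coordinates). Camera axes: x right, y down, z forward; pixel columns grow to the right and rows downward; lengths in mm; the calibration is good to about 2 mm. A picture is of the moment at which its call begins.
- bot.hand_in(): hands the job in; it is judged then, once.
Trained networks look in the newest picture that a camera, given by its name, has taken for a name from the list of things; names that differ only in an ending like _2 or _b are one class to them, and where a whole thing is asked for, a point or a joint stands for the part that bears it (a point fixed in the world has none). Each returns a list of dicts, best first, with "p" (0 to 1); they miss things now and then, are a little off and sometimes report something else, mostly with a low value. They report only what shows in the picture. A call takes as long as a camera call. They do not tell look-alikes from the thing itself.
- bot.find_in(target, camera): "rect" ([left, top, right, bottom] in pixels, round what is visible of it).
- bot.silhouettes(target, camera): "region" (400x640 bool, what is visible of it) and "rect" ([left, top, right, bottom] in pixels, round what is visible of it).
- bot.mark_of(target, camera): "xy" ([column, row] in pixels: a listed point, or the origin of a listed thing).
The state is a dict: "t": time; "joints": joint angles; "qd": joint speeds; "tau": joint torques, N m; "tool_pos": TCP position; "ee_rot": TCP orientation; "contact_force": force on the tool from outside, world axes, zero at the start; "wrist_torque": the same for the moment, N m; "gripper_width": finger opening in mm; "finger_force": force on a finger pad.
Only numpy, scipy, OpenCV 4.12 (cv2) and the standard library are available. Lean on these libraries where they do the work, as an engineer would, in place of code of your own. Each camera call takes 0.05 s, during which the arm holds its last target. There are 200 camera calls.

## Working session

There is one attempt and no reset: what is moved stays moved. The work goes in short steps, Python scripts to look and compute and a tool call to move; the robot and the scene stay as the last step left them, time stands still between calls to the robot, and variables do not carry over. Pictures are saved under pics/ and viewed, at most 10 in all, crops included, and the job is handed in when it is done.

Besides the shell and the picture viewer there is one more tool, called in YAML: its name, and indented under it one key for each argument. step_arm: Moves the arm, as the interface text tells. Its arguments: {"type":"object","properties":{"moves":{"type":"array","items":{"type":"array","items":{"type":"number"}}},"hand":{"type":"number"}},"required":["moves"]}

```bash
mkdir -p pics
cat > h.py <<'E'
import numpy as np, cv2
from plant import bot
def K(im):
    f=200/np.tan(np.radians(im["vfov"])/2)
    return np.array([[f,0,im["cx"]],[0,f,im["cy"]],[0,0,1.]])
def cloud(im,region):
    v,u=np.nonzero(region&(im["z_map"]>0)); z=im["z_map"][v,u]
    n=cv2.undistortPoints(np.c_[u,v].astype(np.float64)[:,None],K(im),np.array(im["D"],float))[:,0]
    P=np.c_[n*z[:,None],z]
    T=np.array(im["pose"]); return P@T[:3,:3].T+T[:3,3], im["img"][v,u]
def atz(im,uv,z):
    n=cv2.undistortPoints(np.array(uv,float).reshape(-1,1,2),K(im),np.array(im["D"],float))[:,0]
    T=np.array(im["pose"]); d=np.c_[n,np.ones(len(n))]@T[:3,:3].T
    return T[:3,3]+d*((z-T[2,3])/d[:,2])[:,None]
E
python3 - <<'E'
from h import *
for c in("side","top"):
    im=bot.get_image(c); cv2.imwrite(f"pics/{c}0.png",im["img"][:,:,::-1])
    print(c,np.round(im["pose"],2).tolist(),im["vfov"],im["D"])
    for n in("cone_grip","cone","iron_cup","blue_cup","stand","dropper","green_pot","tape"):
        for d in bot.silhouettes(n,c)[:3]:
            P,_=cloud(im,d["region"]); 
            if len(P): print(n,round(d["p"],2),np.round(d["rect"]).tolist(),np.round(np.median(P,0)),"zmax",P[:,2].max().round())
    for n in("cone_grip","iron_cup"):
        print(n,[(round(d["p"],2),np.round(d["xy"],1).tolist()) for d in bot.mark_of(n,c)[:3]])
print(bot.get_obs())
E
```

```text
side [[-0.99, -0.06, 0.12, 413.28], [-0.13, 0.54, -0.83, 654.14], [-0.02, -0.84, -0.54, 572.44], [0.0, 0.0, 0.0, 1.0]] 53.23779142549756 [-0.07410079  0.          0.          0.          0.        ]
cone_grip 0.84 [316.0, 161.0, 344.0, 185.0] [ 526. -245.   70.] zmax 112.0
cone_grip 0.78 [362.0, 156.0, 404.0, 205.0] [ 394. -216.   78.] zmax 135.0
cone_grip 0.78 [340.0, 143.0, 362.0, 180.0] [ 485. -362.   56.] zmax 99.0
cone 0.67 [341.0, 140.0, 362.0, 176.0] [ 485. -360.   56.] zmax 99.0
cone 0.64 [318.0, 162.0, 345.0, 183.0] [ 526. -244.   70.] zmax 112.0
cone 0.61 [364.0, 151.0, 404.0, 203.0] [ 393. -218.   78.] zmax 135.0
iron_cup 0.75 [251.0, 275.0, 300.0, 332.0] [574. 179.  33.] zmax 67.0
blue_cup 0.97 [315.0, 219.0, 357.0, 256.0] [496. -37.  21.] zmax 63.0
stand 0.88 [318.0, 178.0, 346.0, 208.0] [ 523. -222.   24.] zmax 47.0
dropper 0.81 [270.0, 182.0, 278.0, 215.0] [ 656. -150.   43.] zmax 88.0
green_pot 0.57 [332.0, 257.0, 345.0, 274.0] [480.  47.  27.] zmax 37.0
tape 0.72 [226.0, 247.0, 266.0, 283.0] [673.  63.  22.] zmax 27.0
tape 0.29 [316.0, 178.0, 349.0, 204.0] [ 523. -22
[... 1354 characters left out ...]
't': 1.1, 'joints': array([-1.23966223,  0.31089287,  0.01398149,  1.51154401, -0.00438352,
        1.31920887, -0.02722433]), 'qd': array([ 0.00141215,  0.00293126, -0.00105841,  0.00091526, -0.00050745,
        0.00078374,  0.00011958]), 'tau': array([ 6.99842531e-05, -3.79810131e+01,  1.45533155e-01, -2.30866063e+01,
        1.20428644e-02,  1.71474760e-03, -1.79121677e-06]), 'tool_pos': array([200.30560283, 512.21949296, 231.28989566]), 'ee_rot': array([ 5.82142518e-01,  3.08715753e+00, -4.23767069e-05]), 'contact_force': array([ 0.73197655, -0.05690237,  1.0816229 ]), 'wrist_torque': array([-0.01481063,  0.0151351 ,  0.01429414]), 'finger_force': 0.0, 'gripper_width': 85.55952641717406}
```

View pics/top0.png

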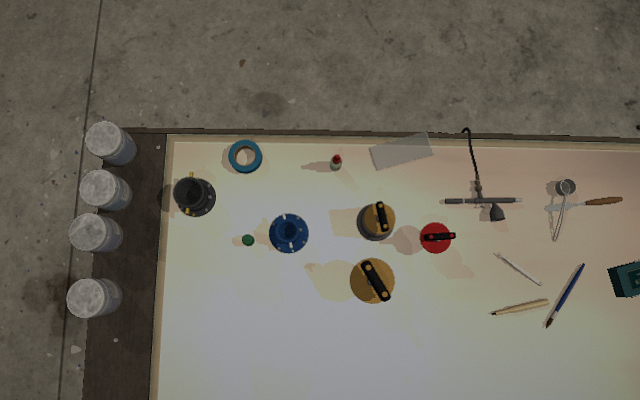

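View pics/side0.png

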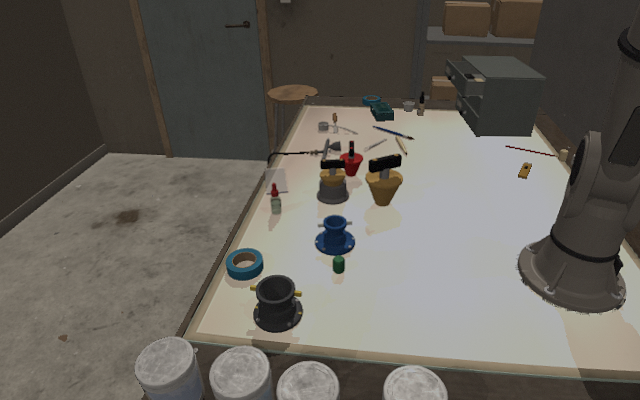

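The cone in its grey stand is at top (379,218) and side (333,170); the larger brass one and the red one are decoys. The iron cup is at top (195,196) and side (277,300), with its yellow tabs at top (191,174)/(208,212). The blue cup is at top (289,233).

```bash
cat >> h.py <<'E'
def sel(im,xy,r,zlo,zhi):
    P,C=cloud(im,np.ones((400,640),bool))
    m=(np.hypot(P[:,0]-xy[0],P[:,1]-xy[1])<r)&(P[:,2]>zlo)&(P[:,2]<zhi)
    return P[m],C[m].astype(float)
def bar(im,xy,zlo,zhi):
    P,C=sel(im,xy,50,zlo,zhi); r=cv2.minAreaRect(P[:,:2].astype(np.float32))
    e=np.linalg.eigh(np.cov(P[:,:2].T))[1][:,1]
    return len(P),np.round(P[:,:2].mean(0),1),np.round(r[0],1),np.round(r[1]),round(float(np.degrees(np.arctan2(e[1],e[0])))%180,1),P[:,2].max().round(1)
def circ(Q):
    A=np.c_[2*Q[:,:2],np.ones(len(Q))]; s=np.linalg.lstsq(A,(Q[:,:2]**2).sum(1),rcond=None)[0]
    return np.round([s[0],s[1],np.sqrt(s[2]+s[0]**2+s[1]**2)],1)
E
python3 - <<'E'
from h import *
for c in("side","top"):
    im=bot.get_image(c); print(c,"bar",bar(im,(525,-250),100,120))
    P,C=sel(im,(525,-250),60,60,98); print("under bar z hist",np.histogram(P[:,2],bins=range(60,100,4))[0])
    P,C=sel(im,(577,165),70,2,90)
    print("z hist",np.histogram(P[:,2],bins=range(0,92,4)))
    y=(C[:,0]>90)&(C[:,0]>1.8*C[:,2])&(P[:,2]>30); Y=P[y]; print("yellow",len(Y)); print(np.round(Y).astype(int).tolist())
    R=P[(P[:,2]>P[~y][:,2].max()-8)&~y]; print("rim",len(R),circ(R),cv2.minEnclosingCircle(R[:,:2].astype(np.float32)),np.median(R[:,2]))
    F=P[(P[:,2]>4)&(P[:,2]<20)]; print("foot",cv2.minEnclosingCircle(F[:,:2].astype(np.float32)))
    P,C=cloud(im,np.ones((400,640),bool)); m=(P[:,1]>230)&(P[:,2]>20)&(abs(P[:,0]-450)<350)
    if m.any(): print("jars",P[m].min(0),P[m].max(0))
E
```

```text
side bar (133, array([ 526.4, -248.5]), array([ 526.2, -250. ]), array([62., 16.]), 12.3, np.float64(111.0))
under bar z hist [ 14  39 210  14   7  11  15  27  39]
z hist (array([ 86, 206, 379,  96,  61,  59,  61, 232, 107,  95,  91,  76,  69,
        93, 151, 248, 256,   0,   0,   0,   0,   0]), array([ 0,  4,  8, 12, 16, 20, 24, 28, 32, 36, 40, 44, 48, 52, 56, 60, 64,
       68, 72, 76, 80, 84, 88]))
yellow 52
[[623, 162, 63], [621, 163, 64], [620, 160, 62], [618, 160, 62], [623, 166, 65], [623, 164, 62], [620, 166, 65], [618, 166, 65], [616, 165, 64], [615, 163, 63], [624, 166, 62], [621, 167, 63], [619, 168, 65], [618, 166, 63], [616, 168, 64], [614, 167, 64], [623, 168, 61], [622, 167, 61], [620, 167, 60], [618, 167, 61], [616, 168, 62], [625, 166, 56], [622, 167, 58], [620, 168, 59], [618, 167, 58], [616, 169, 60], [618, 168, 57], [543, 168, 64], [541, 169, 65], [539, 168, 64], [537, 169, 65], [536, 167, 63], [534, 167, 64], [532, 167, 64], [543, 170, 64], [541, 170, 64], [539, 172, 66], [538, 169, 63], [535, 170, 65], [534, 170, 64], [539, 170, 61], [537, 171, 62], [535, 171, 
[... 892 characters left out ...]
 159, 59], [619, 162, 63], [619, 160, 63], [619, 158, 60], [616, 162, 63], [616, 159, 64], [617, 158, 61], [615, 163, 60], [614, 160, 62], [615, 159, 58], [542, 166, 63], [542, 164, 63], [543, 163, 59], [540, 166, 64], [540, 163, 64], [540, 162, 61], [538, 166, 64], [538, 163, 64], [538, 162, 61], [536, 166, 63], [536, 164, 62], [536, 162, 59], [534, 168, 61], [533, 165, 63], [533, 163, 64], [534, 163, 57], [531, 165, 64], [531, 164, 61]]
rim 295 [577.8 162.1  31.7] ((577.1893920898438, 166.2034149169922), 41.785911560058594) 64.34378118341328
foot ((578.66455078125, 162.20181274414062), 66.73356628417969)
jars [307.24741645 306.41183854  20.11619744] [728.92828782 404.73229167 103.71618779]
```

```bash
cat >> h.py <<'E'
from scipy.spatial.transform import Rotation as Ro
def goal(xyz,ydir):
    o=bot.get_obs(); R=Ro.from_rotvec(o["ee_rot"]).as_matrix()
    a=np.degrees(np.arctan2(R[1,1],R[0,1])); print("tool y dir",a.round(2),"pos",o["tool_pos"].round(1),"tilt",np.degrees(np.arccos(-R[2,2])).round(2))
    print("shift cm (tool axes)",(R.T@(np.array(xyz)-o["tool_pos"])/10).round(2),"twist",round(-((ydir-a+180)%360-180),1))
    print("F",o["contact_force"].round(1),"w",o["gripper_width"].round(1),"t",o["t"])
E
python3 -c "
from h import *
goal((526,-253,190),-77.7)"
```

```text
tool y dir 68.64 pos [200.3 512.2 231.3] tilt 0.0
shift cm (tool axes) [-58.2  -59.41   4.13] twist 146.3Traceback (most recent call last):
  File "<string>", line 3, in <module>
    goal((526,-253,190),-77.7)
    ~~~~^^^^^^^^^^^^^^^^^^^^^^
  File "h.py", line 31, in goal
    print("F",o["contact_force"].round(1),"w",o["gripper_width"].round(1),"t",o["t"])
                                              ^^^^^^^^^^^^^^^^^^^^^^^^
AttributeError: 'float' object has no attribute 'round'
```

step_arm:
  moves:
    - [-2.9,-2.97,0,0]
    - [-2.9,-2.97,0,0]
    - [-2.9,-2.97,0,0]
    - [-2.9,-2.97,0,0]
    - [-2.9,-2.97,0,0]
    - [-2.9,-2.97,0,0]
    - [-2.9,-2.97,0,0]
    - [-2.9,-2.97,0,0]
    - [-2.9,-2.97,0,0]
    - [-2.9,-2.97,0,0]

```text
t: 2.2
tool_pos: [362.7, 128.5, 231.6]
ee_rot: [0.582, 3.086, 0.002]
contact_force: [1.9, -0.3, -0.2]
gripper_width: 85.6
finger_force: 0.0
```

step_arm:
  moves:
    - [-2.9,-2.97,0.4,0]
    - [-2.9,-2.97,0.4,0]
    - [-2.9,-2.97,0.4,0]
    - [-2.9,-2.97,0.4,0]
    - [-2.9,-2.97,0.4,0]
    - [-2.9,-2.97,0.4,0]
    - [-2.9,-2.97,0.4,0]
    - [-2.9,-2.97,0.4,0]
    - [-2.9,-2.97,0.4,0]
    - [-2.9,-2.97,0.4,0]

```text
t: 3.2
tool_pos: [525.0, -253.4, 191.0]
ee_rot: [0.581, 3.087, 0.001]
contact_force: [0.8, -0.1, 1.5]
gripper_width: 85.4
finger_force: 0.0
```

step_arm:
  moves:
    - [0,0,0,8.5]
    - [0,0,0,8.5]
    - [0,0,0,8.5]
    - [0,0,0,8.5]
    - [0,0,0,8.5]
    - [0,0,0,8.5]
    - [0,0,0,8.5]
    - [0,0,0,8.5]
    - [0,0,0,8.5]

```text
t: 4.1
tool_pos: [524.4, -251.8, 191.3]
ee_rot: [-2.374, -2.058, -0.001]
contact_force: [0.7, 0.4, -0.8]
gripper_width: 85.4
finger_force: 0.0
```

step_arm:
  moves:
    - [0,0,0,8.5]
    - [0,0,0,8.5]
    - [0,0,0,8.5]
    - [0,0,0,8.5]
    - [0,0,0,8.5]
    - [0,0,0,8.5]
    - [0,0,0,8.5]
    - [0,0,0,8.5]
    - [0,0,0,1.8]
    - [0,0,0,0]
    - [0,0,0,0]

```text
t: 5.2
tool_pos: [524.4, -251.9, 191.2]
ee_rot: [-3.123, -0.34, -0.0]
contact_force: [-0.1, 0.5, -0.5]
gripper_width: 85.5
finger_force: 0.0
```

```bash
sed -i 's/o\["gripper_width"\].round(1)/o["gripper_width"]/' h.py
python3 - <<'E'
from h import *
goal((526,-253,190),-77.7); print(bot.get_obs()["joints"].round(2))
for c in("side","top"):
    im=bot.get_image(c); print(c,"bar",bar(im,(525,-250),100,118)); o=bot.get_obs()["tool_pos"]
    P,C=sel(im,o[:2],75,o[2]-5,o[2]+40); print("fingers",P.mean(0),cv2.minAreaRect(P[:,:2].astype(np.float32)),len(P),P[:,2].min())
    cv2.imwrite(f"pics/{c}1.png",cv2.resize(im["img"][100:280,280:480,::-1],(0,0),fx=3,fy=3))
E
```

```text
tool y dir -77.58 pos [ 524.4 -251.9  191.2] tilt 0.01
shift cm (tool axes) [0.14 0.14 0.12] twist 0.1
F [-0.1  0.5 -0.5] w 85.47290935281312 t 5.2
[-0.34  0.67  1.25  1.52 -0.64  1.42 -0.41]
side bar (128, array([ 526.9, -248.5]), array([ 526.4, -249.8]), array([62., 14.]), 12.1, np.float64(111.2))
fingers [ 521.96843941 -225.76977348  218.74068951] ((524.8012084960938, -244.11717224121094), (20.83505630493164, 104.9034423828125), 12.278890609741211) 141 203.67163254476708
  avg = a.mean(axis, **keepdims_kw)
  ret = um.true_divide(
h.py:21: RuntimeWarning: Degrees of freedom <= 0 for slice
  e=np.linalg.eigh(np.cov(P[:,:2].T))[1][:,1]
  c *= np.true_divide(1, fact)
  c *= np.true_divide(1, fact)
h.py:22: RuntimeWarning: Mean of empty slice.
  return len(P),np.round(P[:,:2].mean(0),1),np.round(r[0],1),np.round(r[1]),round(float(np.degrees(np.arctan2(e[1],e[0])))%180,1),P[:,2].max().round(1)
Traceback (most recent call last):
  File "h.py", line 22, in bar
    return len(P),np.round(P[:,:2].mean(0),1),np.round(r[0],1),np.round(r[1]),round(float(np.degrees(np.arctan2(e[1],e[0])))%180,1),P[:,2].max().round(1)
                                                                                                                                    ~~~~~~~~~~^^
ValueError: zero-size array to reduction operation maximum which has no identity
```

step_arm:
  moves:
    - [0.15,0.15,1.2,0]
    - [0,0,1.5,0]
    - [0,0,1.5,0]
    - [0,0,1.5,0]
    - [0,0,1.5,0]
    - [0,0,1.5,0]
    - [0,0,1.2,0]
    - [0,0,1.2,0]
    - [0,0,0,0]
    - [0,0,0,0]

```text
t: 6.3
tool_pos: [526.0, -253.5, 80.3]
ee_rot: [3.123, 0.338, 0.0]
contact_force: [0.2, -0.3, 0.1]
gripper_width: 85.2
finger_force: 0.0
```

Run:
```python
from h import *
goal((526,-253,80),-77.7); print(bot.get_obs()["joints"].round(2))
im=bot.get_image("side"); cv2.imwrite("pics/s2.png",cv2.resize(im["img"][100:230,260:440,::-1],(0,0),fx=4,fy=4))
```

```text
tool y dir -77.66 pos [ 526.  -253.5   80.3] tilt 0.02
shift cm (tool axes) [ 0.01 -0.05  0.03] twist 0.0
F [ 0.2 -0.3  0.1] w 85.16336127300369 t 6.3
[-0.3   0.78  1.16  1.65 -0.75  1.22 -0.33]
```

View pics/s2.png

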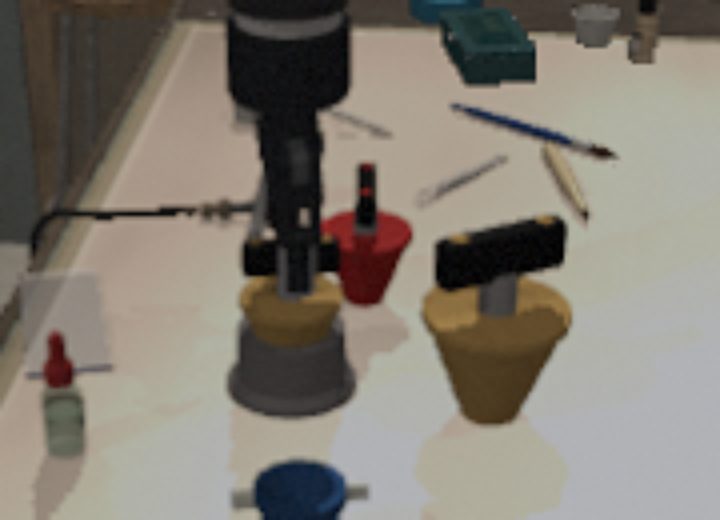

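The fingers straddle the bar of the cone in the stand, centred near crop (292,260). I'll close the gripper.

step_arm:
  hand: 0
  moves:
    - [0,0,0,0]
    - [0,0,0,0]
    - [0,0,0,0]
    - [0,0,0,0]
    - [0,0,0,0]
    - [0,0,0,0]
    - [0,0,0,0]
    - [0,0,0,0]
    - [0,0,0,0]
    - [0,0,0,0]

```text
t: 7.35
tool_pos: [526.3, -253.8, 80.7]
ee_rot: [3.122, 0.338, 0.001]
contact_force: [1.0, -1.5, 4.1]
gripper_width: 14.2
finger_force: 58.6
```

step_arm:
  moves:
    - [0,0,-0.5,0]
    - [0,0,-1.5,0]
    - [0,0,-2,0]
    - [0,0,-2.5,0]
    - [0,0,-2.5,0]
    - [0,0,-2.5,0]
    - [0,0,-1,0]
    - [0,0,0,0]
    - [0,0,0,0]

```text
t: 8.25
tool_pos: [525.3, -252.4, 204.1]
ee_rot: [-3.121, -0.338, 0.002]
contact_force: [-0.3, 0.8, -3.9]
gripper_width: 14.6
finger_force: 58.9
```

Run:
```python
from h import *
goal((577,165,205),-93); print(bot.get_obs()["joints"].round(2))
```

```text
tool y dir -77.65 pos [ 525.3 -252.4  204.1] tilt 0.15
shift cm (tool axes) [ 1.397e+01 -3.967e+01 -1.000e-02] twist 15.3
F [-0.3  0.8 -3.9] w 14.597712940973912 t 8.25
[-0.32  0.65  1.23  1.49 -0.61  1.43 -0.44]
```

step_arm:
  moves:
    - [0.5,-1.47,0,0]
    - [1,-2.8,0,0]
    - [1,-2.8,0,0]
    - [1,-2.8,0,0]
    - [1,-2.8,0,0]
    - [1,-2.8,0,0]
    - [1,-2.8,0,0]
    - [1,-2.8,0,0]
    - [1,-2.8,0,0]
    - [1,-2.8,0,0]
    - [1,-2.8,0,0]
    - [1,-2.8,0,0]

```text
t: 9.45
tool_pos: [568.0, 88.2, 203.3]
ee_rot: [-3.123, -0.338, 0.006]
contact_force: [1.3, -0.5, -4.3]
gripper_width: 14.2
finger_force: 58.9
```

step_arm:
  moves:
    - [1,-2.8,0,0]
    - [1,-2.8,0,0]
    - [0.5,-1.8,0,0]
    - [0,0,0,4]
    - [0,0,0,5]
    - [0,0,0,4.3]
    - [0,0,0,2]
    - [0,0,0,0]
    - [0,0,0,0]
    - [0,0,0,0]

```text
t: 10.45
tool_pos: [577.5, 164.2, 204.5]
ee_rot: [3.14, -0.08, -0.002]
contact_force: [-0.9, -0.2, -4.8]
gripper_width: 14.2
finger_force: 59.0
```

Run:
```python
from h import *
goal((577,165,160),-93); print(bot.get_obs()["joints"].round(2))
```

```text
tool y dir -92.93 pos [577.5 164.2 204.5] tilt 0.08
shift cm (tool axes) [-0.04 -0.08  4.45] twist 0.1
F [-0.9 -0.2 -4.8] w 14.234280988455618 t 10.45
[-1.02  0.7   1.24  1.44 -0.66  1.47 -1.41]
```

step_arm:
  moves:
    - [0,0,1.5,0]
    - [0,0,2,0]
    - [0,0,2,0]
    - [0,0,1,0]
    - [0,0,0,0]
    - [0,0,0,0]
    - [0,0,0,0]

```text
t: 11.15
tool_pos: [578.8, 163.9, 141.4]
ee_rot: [-3.14, 0.081, -0.004]
contact_force: [0.8, -0.3, -4.0]
gripper_width: 14.2
finger_force: 59.0
```

```bash
cat > fit.py <<'E'
from h import *
from scipy.optimize import least_squares
o=bot.get_obs(); goal((577,165,88),-93); t=o["tool_pos"]; zt=t[2]+19-84
for c in("side","top"):
    im=bot.get_image(c)
    P,C=sel(im,(577,165),60,zt+4,zt+47)
    m=(C[:,0]>60)&(C[:,0]>1.4*C[:,2]); P=P[m]
    f=lambda s:np.hypot(P[:,0]-s[0],P[:,1]-s[1])-(14+np.tan(np.radians(20))*(P[:,2]-zt-s[2]))
    r=least_squares(f,[577,165,0],loss="soft_l1") if len(P)>20 else None
    print(c,"cone",len(P),r and r.x.round(1),r and np.std(r.fun).round(2),"rel tcp",r and (r.x[:2]-t[:2]).round(1))
    P,C=sel(im,(577,165),44,25,56)   # bush outer wall
    m=~((C[:,0]>90)&(C[:,0]>1.8*C[:,2])); P=P[m]; g=np.hypot(P[:,0]-577,P[:,1]-165); 
    r=least_squares(lambda s:np.hypot(P[:,0]-s[0],P[:,1]-s[1])-s[2],[577,165,34],loss="soft_l1"); print(" bush",len(P),r.x.round(1),np.std(r.fun).round(2))
    P,C=sel(im,(577,165),60,52,72); m=(C[:,0]>90)&(C[:,0]>1.8*C[:,2])&(np.abs(P[:,0]-577)>34); P=P[m]
    a,b=P[P[:,0]<577],P[P[:,0]>577]
    if len(a)and len(b): d=np.median(b,0)-np.median(a,0); print(" tabs",np.median(a,0).round(1),np.median(b,0).round(1),"ang",np.degrees(np.arctan2(d[1],d[0])).round(1))
    print(" bar",bar(im,t[:2],t[2]+9,t[2]+30)[:5])
    cv2.imwrite(f"pics/{c}f.png",cv2.resize(im["img"][230:340,220:340,::-1] if c=="side" else im["img"][130:240,130:260,::-1],(0,0),fx=5,fy=5))
E
python3 fit.py
```

```text
tool y dir -92.95 pos [578.8 163.9 141.4] tilt 0.13
shift cm (tool axes) [-0.2  -0.09  5.34] twist 0.0
F [ 0.8 -0.3 -4. ] w 14.189869073068026 t 11.15
side cone 235 [578.  164.6  -3.4] 0.48 rel tcp [-0.7  0.7]
 bush 708 [575.5 171.1  25.3] 3.45
 tabs [536.  169.9  62.8] [619.3 166.1  62.5] ang -2.6
 bar (397, array([569.8, 174.3]), array([575.4, 171.5]), array([59., 33.]), 8.9)
top cone 2 None None rel tcp None
 bush 156 [573.3 154.6  22.7] 4.66
 bar (127, array([560. , 159.8]), array([559.6, 157.8]), array([25., 33.]), 162.4)
```

View pics/sidef.png

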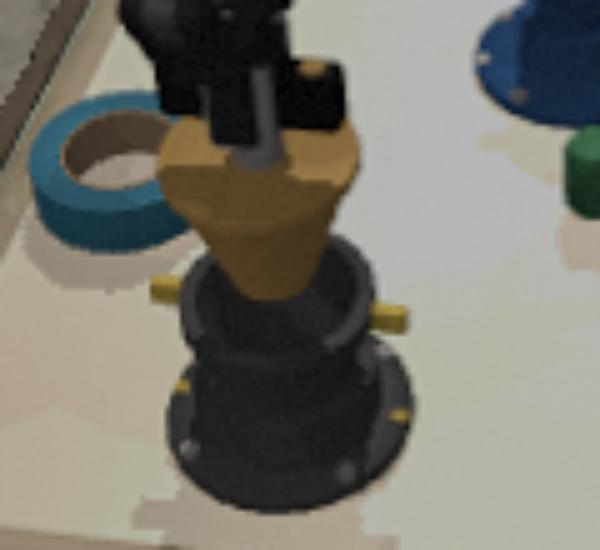

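The cone hangs over the cup (cone tip at crop (268,295), tabs at (165,290) and (390,318)), slightly behind centre. I'll shift it about 1 mm and descend in small steps, watching the force.

step_arm:
  moves:
    - [-0.08,-0.1,1,0]
    - [0,0,1,0]
    - [0,0,1,0]
    - [0,0,1,0]
    - [0,0,0.6,0]
    - [0,0,0,0]
    - [0,0,0,0]

```text
t: 11.95
tool_pos: [577.1, 165.0, 94.3]
ee_rot: [3.14, -0.081, -0.001]
contact_force: [-1.2, 0.8, -3.2]
gripper_width: 13.9
finger_force: 59.0
```

step_arm:
  moves:
    - [0,0,0.2,0]
    - [0,0,0,0]
    - [0,0,0,0]

```text
t: 12.25
tool_pos: [577.4, 165.1, 92.6]
ee_rot: [-3.14, 0.081, -0.001]
contact_force: [1.2, -0.8, -3.2]
gripper_width: 14.0
finger_force: 59.0
```

step_arm:
  moves:
    - [0,0,0.15,0]
    - [0,0,0,0]
    - [0,0,0,0]

```text
t: 12.55
tool_pos: [577.9, 164.9, 91.4]
ee_rot: [3.14, -0.081, 0.003]
contact_force: [1.5, -0.3, -2.4]
gripper_width: 14.1
finger_force: 59.2
```

step_arm:
  moves:
    - [0,0,0.1,0]
    - [0,0,0,0]
    - [0,0,0,0]

```text
t: 12.85
tool_pos: [578.1, 164.9, 91.0]
ee_rot: [-3.14, 0.081, -0.003]
contact_force: [0.0, -0.4, 5.3]
gripper_width: 14.0
finger_force: 59.9
```

step_arm:
  moves:
    - [0,0,0.1,0]
    - [0,0,0,0]
    - [0,0,0,0]

```text
t: 13.15
tool_pos: [578.1, 164.8, 90.9]
ee_rot: [-3.14, 0.081, -0.004]
contact_force: [-1.9, -0.6, 8.9]
gripper_width: 14.5
finger_force: 60.5
```

step_arm:
  moves:
    - [0,0,0.1,0]
    - [0,0,0,0]
    - [0,0,0,0]

```text
t: 13.45
tool_pos: [578.2, 164.8, 90.8]
ee_rot: [-3.139, 0.081, -0.004]
contact_force: [-3.3, -0.2, 14.6]
gripper_width: 14.7
finger_force: 61.0
```

step_arm:
  moves:
    - [-0.06,0,-0.15,0]
    - [0,0,0,0]
    - [0,0,0,0]

```text
t: 13.75
tool_pos: [578.0, 164.8, 91.0]
ee_rot: [-3.14, 0.081, -0.005]
contact_force: [0.6, -0.1, 8.3]
gripper_width: 14.4
finger_force: 60.2
```

step_arm:
  moves:
    - [0,0,0,0]
    - [0,0,0,0]

```text
t: 13.95
tool_pos: [578.0, 164.8, 91.0]
ee_rot: [-3.14, 0.081, -0.005]
contact_force: [0.9, -1.7, 8.0]
gripper_width: 14.2
finger_force: 60.2
```

step_arm:
  moves:
    - [0,0,0,0]
    - [0,0,0,0]
    - [0,0,0,0]
    - [0,0,0,0]

```text
t: 14.35
tool_pos: [578.0, 164.8, 91.0]
ee_rot: [-3.14, 0.081, -0.005]
contact_force: [1.5, -1.0, 8.3]
gripper_width: 14.4
finger_force: 60.2
```

```bash
python3 fit.py
python3 - <<'E'
from h import *
im=bot.get_image("side"); P,C=sel(im,(578,165),42,62,140); m=(C[:,0]>60)&(C[:,0]>1.4*C[:,2])
print("brass",np.histogram(P[m][:,2],bins=range(62,96,2))[0]); print("bar top", np.percentile(P[(abs(P[:,0]-578)<34)&(abs(P[:,0]-578)>15)][:,2],[90,97,99.5]))
E
```

```text
tool y dir -92.97 pos [578.  164.8  91. ] tilt 0.2
shift cm (tool axes) [-0.1  -0.01  0.3 ] twist 0.0
F [ 1.5 -1.   8.3] w 14.443089910414956 t 14.35
side cone 102 [577.6 146.6 -53.9] 2.99 rel tcp [ -0.4 -18.2]
 bush 419 [578.1 162.9  31.4] 3.15
 tabs [535.5 169.7  63.3] [619.5 166.5  62.2] ang -2.2
 bar (343, array([567.1, 175.4]), array([574.5, 172.2]), array([61., 31.]), 12.1)
top cone 46 [579.3 179.4 -47. ] 4.13 rel tcp [ 1.3 14.6]
 bush 100 [580.2 165.5  34.1] 1.84
 tabs [535.6 163.4  63.6] [618.6 160.   62.6] ang -2.3
 bar (108, array([559. , 160.8]), array([558.5, 159. ]), array([24., 32.]), 152.8)
brass [ 13  15  10   8   1  15  25 115 409  43   2   1   0   1   0   0]
bar top [115.60004958 119.0855509  120.47275392]
```

View pics/sidef.png

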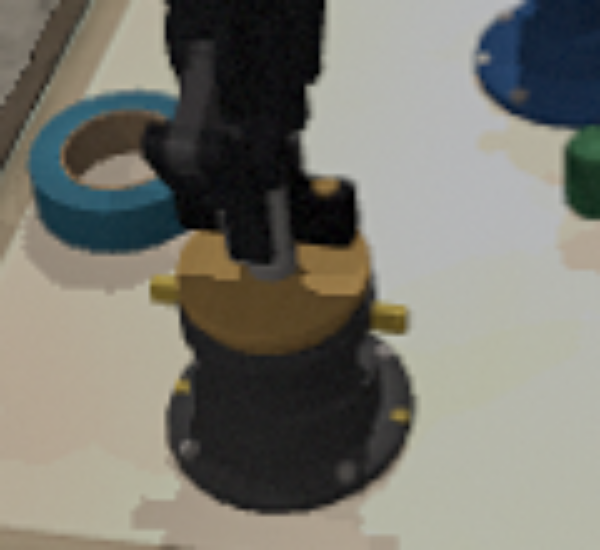

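The cone sits squarely in the cup: flange at crop (275,300), tabs at (165,290)/(390,318). The flange top at about 79 mm puts the bar at about 107 mm, so it is home. Next is the twist at lighter pressure.

step_arm:
  moves:
    - [0,0,-0.05,0]
    - [0,0,0,-4]
    - [0,0,0,-4]
    - [0,0,0,-4]
    - [0,0,0,-4]
    - [0,0,0,-4]
    - [0,0,0,0]
    - [0,0,0,0]
    - [0,0,0,0]

```text
t: 15.4
tool_pos: [577.9, 164.9, 90.9]
ee_rot: [3.107, 0.464, 0.005]
contact_force: [2.3, -0.5, 5.9]
gripper_width: 14.0
finger_force: 60.0
```

```bash
python3 -c "
from h import *
goal((578,164.8,91),-93);print(bot.get_obs()['wrist_torque'])"
```

```text
tool y dir -72.99 pos [577.9 164.9  90.9] tilt 0.18
shift cm (tool axes) [ 0.    0.02 -0.01] twist 20.0
F [ 2.3 -0.5  5.9] w 14.013269719835005 t 15.4
[-0.18272701 -0.39952661 -0.03186133]
```

step_arm:
  moves:
    - [0,0,0,4]
    - [0,0,0,4]
    - [0,0,0,4]
    - [0,0,0,4]
    - [0,0,0,4]
    - [0,0,0,0]
    - [0,0,0,0]
    - [0,0,0,0]
    - [0,0,0,0]

```text
t: 16.3
tool_pos: [578.0, 164.8, 90.9]
ee_rot: [3.14, -0.082, 0.005]
contact_force: [1.3, -0.3, 6.0]
gripper_width: 14.2
finger_force: 60.1
```

```bash
python3 -c "
from h import *
goal((578,164.8,91),-93)
im=bot.get_image('side'); P,C=sel(im,(578,165),42,62,140); m=(C[:,0]>60)&(C[:,0]>1.4*C[:,2])
print('brass',np.histogram(P[m][:,2],bins=range(62,96,2))[0])"
```

```text
tool y dir -92.99 pos [578.  164.8  90.9] tilt 0.19
shift cm (tool axes) [ 0.  0. -0.] twist 0.0
F [ 1.3 -0.3  6. ] w 14.1665012920555 t 16.3
brass [ 15  10  12   6   2  13  27 128 399  45   1   1   1   1   0   0]
```

step_arm:
  moves:
    - [0,0,-0.1,0]
    - [0,0,0,0]

```text
t: 16.55
tool_pos: [577.7, 164.8, 91.2]
ee_rot: [3.14, -0.082, 0.004]
contact_force: [3.9, -1.0, 2.8]
gripper_width: 14.4
finger_force: 59.7
```

step_arm:
  hand: 5
  moves:
    - [0,0,0,0]
    - [0,0,0,0]
    - [0,0,0,0]
    - [0,0,0,0]
    - [0,0,0,0]
    - [0,0,0,0]
    - [0,0,0,0]

```text
t: 17.25
tool_pos: [576.5, 165.2, 90.8]
ee_rot: [-3.14, 0.081, 0.0]
contact_force: [-1.1, -0.3, -0.3]
gripper_width: 50.1
finger_force: 0.0
```

step_arm:
  moves:
    - [0,0,-0.5,0]
    - [0,0,-1,0]
    - [0,0,-2,0]
    - [0,0,-2.5,0]
    - [0,0,-2.5,0]
    - [0,0,-2.5,0]
    - [0,0,-2,0]
    - [0,0,0,0]
    - [0,0,0,0]
    - [0,0,0,0]

```text
t: 18.25
tool_pos: [575.9, 165.4, 219.9]
ee_rot: [-3.14, 0.081, 0.003]
contact_force: [0.1, -0.4, 0.5]
gripper_width: 49.9
finger_force: 0.0
```

Run:
```python
from h import *
goal((578,164.8,91),-93)
im=bot.get_image('side'); P,C=sel(im,(578,165),42,62,140); m=(C[:,0]>60)&(C[:,0]>1.4*C[:,2])
print('brass',np.histogram(P[m][:,2],bins=range(62,96,2))[0]); print(bar(im,(578,165),108,125))
cv2.imwrite("pics/end.png",cv2.resize(im["img"][200:360,200:400,::-1],(0,0),fx=3.5,fy=3.5))
```

```text
tool y dir -92.96 pos [575.9 165.4 219.9] tilt 0.1
shift cm (tool axes) [ 0.23  0.05 12.89] twist 0.0
F [ 0.1 -0.4  0.5] w 49.90431078181097 t 18.25
brass [ 13   7  11  10   5   8  25  99 429  73   2   1   2   0   0   0]
(353, array([575.4, 169.7]), array([576.5, 167.9]), array([16., 63.]), 177.5, np.float64(121.2))
```

View pics/end.png

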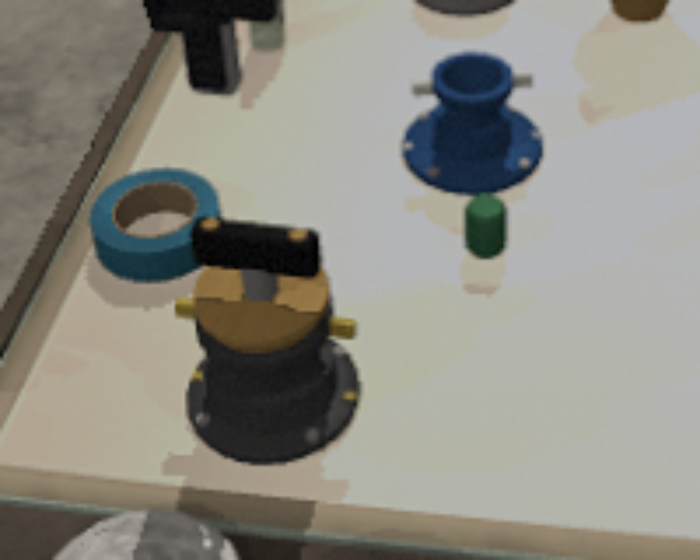

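The cone stands upright at crop (262,310), with its bar (200–318, 248) in line with the tabs. The blue cup is empty, and the pot and tape look undisturbed.

```bash
python3 -c "
from plant import bot
print(bot.hand_in())"
```

```text
the job is handed in; nothing more can be done
None
```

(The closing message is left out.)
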